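# Tap off a picked order at the fittings counter

## Robot

A 6-joint arm with a two-finger parallel gripper is mounted at the origin on the work surface. World frame = base frame: x ahead of the robot, y to its left, z up, the work surface at z = 0. Lengths are in m, angles in rad, forces in N, time in s.
With the tool pointing down it reaches from about 0.3 to 0.875 m from the base axis. Payload 6.4 kg.
Tool frame: the origin (TCP) lies at the very end of the fingers, on their centre line; the grasp point (between the pads) lies tcp_to_grasp behind it (tcp_to_grasp is the distance from the TCP to the grasp point, in m); z points along the fingers, y is the direction in which the jaws open and shut (so a half turn about z gives the same grasp; the last joint's range is limited). The gripper opens to 85 mm and grips with 20 to 120 N. Pads are 22 mm wide; open, the fingers measure 114 mm over their backs; the gripper's body (76 mm by 85 mm) begins 54 mm behind the grasp point. The pads swing forward as they close: fully open they stand 13 mm farther back than shut.
Start: joints at [-1.461, 0.181, 1.607, -0, 1.354, -0.206], TCP at [0.179, -0.547, 0.231] pointing down, gripper open.
Joint ranges: [-2.99, 2.99], [-0.89, 2.07], [0.3, 2.58], [-1.14, 4.28], [0, 2.63], [-3.12, 3.12]. Speed limits (rad/s): [2.57, 2.57, 3.01, 3.14, 3.14, 3.14].

## Interface

Orientations are given as a unit quaternion [w, x, y, z].
In Python, from bench import get_obs, camera, hand_in, tcp_to_grasp gives the robot as it stands.
- The arm moves only by the shell command python3 -m inch 'ROWS' [OPENING]. ROWS is JSON, a list of rows, each an object with "delta_pos": the shift along the tool's x, y, z in cm, a list of three; "rotation": the turn, a rotation vector about the tool's x, y, z in rad, a list of three. In form: [{"delta_pos": [x, y, z], "rotation": [rx, ry, rz]}, ...]. A call has 1 to 10 rows; each row shifts and turns the commanded pose from where the row before left it, along the tool's axes as they then stand; what a row does not reach is not made up. A row lasts 1/10 s, in which the tool goes at most 50 mm and 8.59 degrees, less where a joint would pass 70% of its speed; a pose out of reach is approached as far as the arm can. A call is refused whole if a number of a shift passes 5 or a number of a turn 0.15, either way. A call with a gripper value outside its range is refused whole. OPENING is the finger opening in cm, from 0 to 8.54, set as the call begins (- or left out, the last holds). The fingers move at their own pace and stop on an object; the grip force is fixed at half the most. Time passes only in rows, so rows that do not move let the fingers close. It gives the time, the measured TCP pose, the force and the opening at its end, in the units of the state.
- get_obs(): the state, without advancing time (a new reading comes with each control period).
- camera(name): name is "side" or "top"; returns a dict with "color" (384x512x3 uint8, red, green, blue), "vfov" (degrees; the focal length in pixels is half the picture's height over the tangent of half this angle, whatever the lens; pixels are square), "cx", "cy" (the principal point, pixels), "eye" and "orientation" of the camera in the world. Camera axes: x right, y down, z forward; pixel columns grow to the right and rows downward; lengths in m; the calibration is good to about 2 mm. A picture is of the moment at which its call begins. There is no depth.
- hand_in(): hands the job in, once; it reports no verdict.
The state is a dict: "time_s": time; "q": joint angles; "dq": joint speeds; "joint_efforts": joint torques, N m; "eef_pos": TCP position; "eef_rot": TCP orientation; "wrist_force": force on the tool from outside, world axes, zero at the start; "torque": the same for the moment, N m; "opening": opening from 0.0 (shut) to 1.0 (fully open).
Only numpy, scipy, OpenCV 4.12 (cv2) and the standard library are available. Lean on these libraries where they do the work, as an engineer would, in place of code of your own. Each camera call takes 0.05 s, during which the arm holds its last target.

## Task

The order is picked, so tap it off: with the fingertips, lightly press down the yellow button in front of the carton of brass knobs, then the one in front of the castor wheels, then the one in front of the steel bar handles, so that each stays down. Leave the button of the wooden feet up, do not lift or shove the button blocks, and leave the things lying on the counter where they are.

Things in the scene. Friction and masses are not known exactly. Their poses are not given: they have to be found in the camera images.
- carton_knobs: Fixed open cardboard carton of round brass cabinet knobs, 150 deep (its x) by 140 wide (its y) by 65 mm high, contents up to about 80 mm; origin at the centre of its underside, -x towards its button block. The flap on its far side reaches 105 mm from its centre.
- carton_castors: Fixed open cardboard carton of black castor wheels with steel plates, 150 deep (its x) by 140 wide (its y) by 65 mm high, contents up to about 80 mm; origin at the centre of its underside, -x towards its button block. The flap on its far side reaches 105 mm from its centre.
- carton_handles: Fixed open cardboard carton of long steel bar handles, 150 deep (its x) by 140 wide (its y) by 65 mm high, contents up to about 80 mm; origin at the centre of its underside, -x towards its button block. The flap on its far side reaches 105 mm from its centre.
- carton_feet: Fixed open cardboard carton of dark wooden tapered furniture feet, 150 deep (its x) by 140 wide (its y) by 65 mm high, contents up to about 80 mm; origin at the centre of its underside, -x towards its button block. The flap on its far side reaches 105 mm from its centre.
- block_knobs: Loose grey push-button block, 64 by 64 mm and 22 mm high, 0.45 kg, rubber foot, standing about 130 mm in front (-x) of the carton of round brass cabinet knobs, to which it belongs. Origin at the centre of its underside, z up. All four blocks look the same.
- cap_knobs (a point): Centre of the top of that block's upright yellow round button cap (36 mm across, soft rubber): 42 mm above the table when up, 32 mm when fully down and let go. It moves with the cap.
- button_knobs (a joint): How far that button is pressed down, in m: about 0 (up) to 0.010 (bottom stop). Its stem slides with about 3 N all the way and stays where it is left. The rubber cap is springy as well, giving 1.2 N per mm and up to 8 mm, and springs back when let go: it gives 2.5 mm before the stem moves, and goes on giving when the stem is at the bottom. The button counts as down from 0.007, and as untouched below 0.004.
- block_castors: Loose grey push-button block, 64 by 64 mm and 22 mm high, 0.45 kg, rubber foot, standing about 130 mm in front (-x) of the carton of black castor wheels with steel plates, to which it belongs. Origin at the centre of its underside, z up. All four blocks look the same.
- cap_castors (a point): Centre of the top of that block's upright yellow round button cap (36 mm across, soft rubber): 42 mm above the table when up, 32 mm when fully down and let go. It moves with the cap.
- button_castors (a joint): How far that button is pressed down, in m: about 0 (up) to 0.010 (bottom stop). Its stem slides with about 3 N all the way and stays where it is left. The rubber cap is springy as well, giving 1.2 N per mm and up to 8 mm, and springs back when let go: it gives 2.5 mm before the stem moves, and goes on giving when the stem is at the bottom. The button counts as down from 0.007, and as untouched below 0.004.
- block_handles: Loose grey push-button block, 64 by 64 mm and 22 mm high, 0.45 kg, rubber foot, standing about 130 mm in front (-x) of the carton of long steel bar handles, to which it belongs. Origin at the centre of its underside, z up. All four blocks look the same.
- cap_handles (a point): Centre of the top of that block's upright yellow round button cap (36 mm across, soft rubber): 42 mm above the table when up, 32 mm when fully down and let go. It moves with the cap.
- button_handles (a joint): How far that button is pressed down, in m: about 0 (up) to 0.010 (bottom stop). Its stem slides with about 3 N all the way and stays where it is left. The rubber cap is springy as well, giving 1.2 N per mm and up to 8 mm, and springs back when let go: it gives 2.5 mm before the stem moves, and goes on giving when the stem is at the bottom. The button counts as down from 0.007, and as untouched below 0.004.
- block_feet: Loose grey push-button block, 64 by 64 mm and 22 mm high, 0.45 kg, rubber foot, standing about 130 mm in front (-x) of the carton of dark wooden tapered furniture feet, to which it belongs. Origin at the centre of its underside, z up. All four blocks look the same.
- cap_feet (a point): Centre of the top of that block's upright yellow round button cap (36 mm across, soft rubber): 42 mm above the table when up, 32 mm when fully down and let go. It moves with the cap.
- button_feet (a joint): How far that button is pressed down, in m: about 0 (up) to 0.010 (bottom stop). Its stem slides with about 3 N all the way and stays where it is left. The rubber cap is springy as well, giving 1.2 N per mm and up to 8 mm, and springs back when let go: it gives 2.5 mm before the stem moves, and goes on giving when the stem is at the bottom. The button counts as down from 0.007, and as untouched below 0.004.
- tape_measure: Loose orange tape measure, 50 by 62 mm, 30 mm high; origin at the centre of its underside. A bystander.
- edging_roll: Loose small roll of wood-coloured edging, 68 mm across, 40 mm hole, 22 mm high; origin at the centre of its underside. A bystander.
- spare_knob: Loose single brass knob standing on the table, 38 mm across, 36 mm high; origin at the centre of its underside. A bystander.
Things that resemble listed ones, but are neither listed nor needed, are in the scene too. Leave any blue look-alike of the block_handles alone.

How it is judged:
On the way, in this order (a step that is already met when the one before it is completed fails the run):
1. the button of the knobs carton is pressed down (value of joint button_knobs above 0.007 m), for 0.1 s.
2. the button of the castors carton is pressed down (value of joint button_castors above 0.007 m), for 0.1 s.
3. the button of the handles carton is pressed down (value of joint button_handles above 0.007 m), for 0.1 s.
At the end, for the whole second after the job is handed in: The buttons of the knobs, castors and handles are down by more than 7 mm, that of the feet by less than 4 mm; all four blocks stand flat within 15 mm of where they stood, and the tape measure, edging roll and spare knob within 20 mm (value of joint each of button_knobs, button_castors, button_handles above 0.007 m and value of joint button_feet below 0.004 m and distance of each of block_knobs, block_castors, block_handles, block_feet from where it was at the start of the episode below 0.015 m and angle between each of block_knobs, block_castors, block_handles, block_feet's own z axis and vertical below 0.1 rad and distance of each of tape_measure, edging_roll, spare_knob from where it was at the start of the episode below 0.02 m); the robot touches nothing.
It fails at once if a button is pressed before the one that comes before it is down ((value of joint button_castors above 0.004 m and value of joint button_knobs below 0.007 m) or (value of joint button_handles above 0.004 m and value of joint button_castors below 0.007 m)).
It fails at once if the feet's button is pressed (value of joint button_feet above 0.004 m).
It fails at once if a button block is lifted, carried or shoved more than 15 mm (distance of any of block_knobs, block_castors, block_handles, block_feet from where it was at the start of the episode above 0.015 m or height (world z) of any of block_knobs, block_castors, block_handles, block_feet above 0.006 m).
It fails at once if a button or its block is pressed hard (over 20 N), or with another part of the robot than its fingers (over 2 N) (contact force between the fingers and block_knobs above 20 N or contact force between the arm and block_knobs above 2 N or contact force between the fingers and block_castors above 20 N or contact force between the arm and block_castors above 2 N or contact force between the fingers and block_handles above 20 N or contact force between the arm and block_handles above 2 N or contact force between the fingers and block_feet above 20 N or contact force between the arm and block_feet above 2 N).
It fails at once if a bystander is lifted or moved more than 20 mm (distance of any of tape_measure, edging_roll, spare_knob from where it was at the start of the episode above 0.02 m).
It also fails if it takes over 45 s, if anything falls off the work surface, if the arm or the gripper's body presses on something with over 40 N, if the wrist force passes 120 N, or if a joint passes its speed limit or range.

## Working session

There is one attempt and no reset: what is moved stays moved. The work goes in short steps, Python scripts to look and compute and a shell command to move; the robot and the scene stay as the last step left them, time stands still between calls to the robot, and variables do not carry over. Pictures are saved under pics/ and viewed, and the job is handed in when it is done.

```bash
ls; mkdir -p pics; python3 - <<'E'
from bench import get_obs, camera, tcp_to_grasp
import cv2
o=get_obs()
print(o, tcp_to_grasp)
for n in ("side","top"):
    c=camera(n); cv2.imwrite(f"pics/{n}0.png",c["color"][:,:,::-1]); print(n,{k:v for k,v in c.items() if k!="color"})
E
```

```text
pics
{'time_s': 0.0, 'q': array([-1.46128224e+00,  1.81535699e-01,  1.60800771e+00, -4.98530162e-06,
        1.35379495e+00, -2.06256433e-01]), 'dq': array([ 0.00031453,  0.00116147, -0.00149898, -0.00225193, -0.00093509,
       -0.00021011]), 'joint_efforts': array([ 9.41321123e-04, -4.44866502e+01, -3.51334226e+01, -2.53425887e-04,
        8.83753470e-03, -2.80644150e-05]), 'eef_pos': array([ 0.17854311, -0.54599845,  0.2303873 ]), 'eef_rot': array([-8.71950015e-04,  9.87561531e-01,  1.57230595e-01,  3.97735986e-05]), 'wrist_force': array([-0.8679163 ,  0.4508858 ,  0.03960952]), 'torque': array([0.01516463, 0.02842849, 0.01848144]), 'opening': 0.9994469261778591} 0.0187
side {'vfov': 57.46791603272586, 'cx': 260.21590901004953, 'cy': 189.2858041041517, 'eye': array([0.22044255, 0.76356542, 0.73631984]), 'orientation': array([ 0.0789519 , -0.19344145,  0.8866711 , -0.41250619])}
top {'vfov': 44.90103124671227, 'cx': 256.8436249682854, 'cy': 195.86751014800564, 'eye': array([0.40394269, 0.0552244 , 1.26170002]), 'orientation': array([ 0.03914543, -0.69991626,  0.71272907, -0.02453844])}
```

View pics/side0.png

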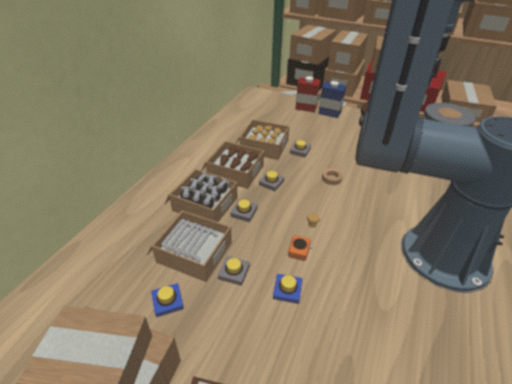

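View pics/top0.png

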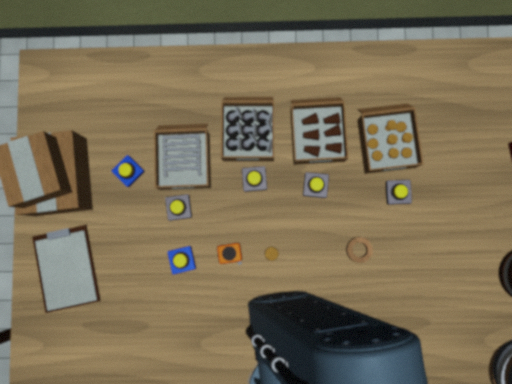

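The top view shows four grey blocks, whose cap pixels are handles (178,207), castors (254,179), feet (316,184) and knobs (401,191). The blue look-alikes are at (126,170) and (181,260). In the side view the grey blocks are handles (234,266), castors (244,207), feet (272,177) and knobs (300,146). Next I measure the caps in both views.

```bash
cat > h.py <<'E'
import numpy as np, cv2
from scipy.spatial.transform import Rotation as R
def ray(c,u,v):
    f=c["color"].shape[0]/2/np.tan(np.radians(c["vfov"])/2)
    q=c["orientation"]; M=R.from_quat([q[1],q[2],q[3],q[0]]).as_matrix()
    d=M@np.array([(u-c["cx"])/f,(v-c["cy"])/f,1.]); return np.array(c["eye"]),d/np.linalg.norm(d)
def plane(c,u,v,z):
    e,d=ray(c,u,v); return e+d*(z-e[2])/d[2]
def tri(c1,p1,c2,p2):
    e1,d1=ray(c1,*p1);e2,d2=ray(c2,*p2)
    t=np.linalg.lstsq(np.c_[d1,-d2],e2-e1,rcond=None)[0]
    a=e1+t[0]*d1;b=e2+t[1]*d2; return (a+b)/2,np.linalg.norm(a-b)
def yellow(c):
    h=cv2.cvtColor(c["color"],cv2.COLOR_RGB2HSV)
    m=cv2.inRange(h,(25,150,110),(33,255,255))
    n,l,s,ce=cv2.connectedComponentsWithStats(m)
    return [(tuple(ce[i].round(1)),s[i,4],tuple(s[i,:4])) for i in range(1,n) if s[i,4]>25]
E
python3 - <<'E'
from h import *; from bench import *
cs=camera("side");ct=camera("top")
ys=yellow(cs);yt=yellow(ct)
for y in ys: print("side",y, plane(cs,*y[0],.04).round(3))
for y in yt: print("top",y, plane(ct,*y[0],.042).round(3))
for t in yt:
    best=min(((tri(ct,t[0],cs,s[0])),s[0]) for s in ys) if 0 else min([tri(ct,t[0],cs,s[0])+(s[0],) for s in ys],key=lambda r:r[1]+abs(r[0][2]-.04))
    print(t[0],best[2],best[0].round(4),round(best[1],4))
t=ct["color"][80:280,100:440]; cv2.imwrite("pics/crop0.png",cv2.resize(t,(780,459),interpolation=cv2.INTER_CUBIC)[:,:,::-1])
E
```

```text
side ((np.float64(271.8), np.float64(174.5)), np.int32(26), (np.int32(268), np.int32(173), np.int32(8), np.int32(5))) [ 0.539 -0.074  0.04 ]
side ((np.float64(243.6), np.float64(203.7)), np.int32(44), (np.int32(239), np.int32(201), np.int32(10), np.int32(7))) [0.56 0.09 0.04]
side ((np.float64(232.9), np.float64(262.9)), np.int32(49), (np.int32(227), np.int32(260), np.int32(13), np.int32(8))) [0.489 0.293 0.04 ]
side ((np.float64(288.2), np.float64(281.0)), np.int32(58), (np.int32(282), np.int32(277), np.int32(13), np.int32(9))) [0.347 0.285 0.04 ]
side ((np.float64(164.9), np.float64(292.3)), np.int32(76), (np.int32(159), np.int32(288), np.int32(14), np.int32(11))) [0.591 0.432 0.04 ]
top ((np.float64(125.3), np.float64(169.7)), np.int32(124), (np.int32(120), np.int32(164), np.int32(12), np.int32(13))) [0.591 0.429 0.042]
top ((np.float64(253.9), np.float64(177.6)), np.int32(143), (np.int32(248), np.int32(171), np.int32(13), np.int32(14))) [0.563 0.086 0.042]
top ((np.float64(316.2), np.float64(183.9)), np.int32(143), (np.int32(310), np.int32(178), np.int32(14), np.int32(13))) [ 0.5
[... 394 characters left out ...]
.int32(13), np.int32(13))) [0.35  0.283 0.042]
(np.float64(125.3), np.float64(169.7)) (np.float64(164.9), np.float64(292.3)) [0.5919 0.4305 0.0375] 0.0003
(np.float64(253.9), np.float64(177.6)) (np.float64(243.6), np.float64(203.7)) [0.5629 0.0863 0.0362] 0.0019
(np.float64(316.2), np.float64(183.9)) (np.float64(271.8), np.float64(174.5)) [ 0.5423 -0.0785  0.0361] 0.0029
(np.float64(400.5), np.float64(190.9)) (np.float64(271.8), np.float64(174.5)) [ 0.5861 -0.338  -0.1631] 0.0997
(np.float64(176.6), np.float64(206.6)) (np.float64(232.9), np.float64(262.9)) [0.4901 0.2925 0.0386] 0.0003
(np.float64(180.0), np.float64(260.0)) (np.float64(288.2), np.float64(281.0)) [0.3487 0.2838 0.0373] 0.0021
```

View pics/crop0.png

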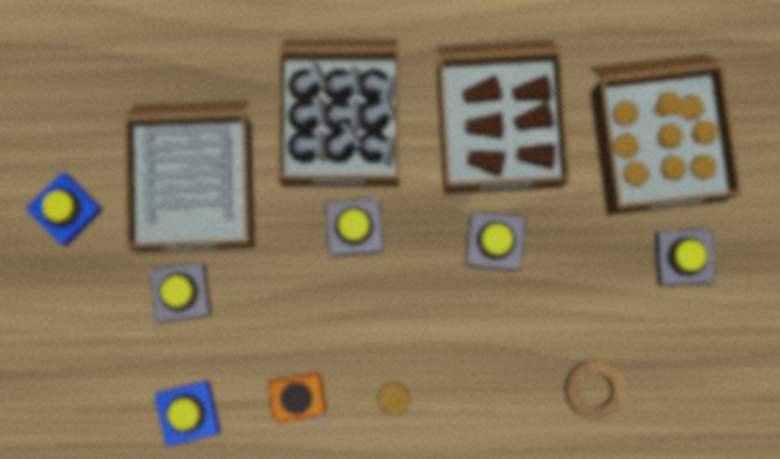

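The crop confirms the choice. The grey block below the brass knobs is at crop pixel (690,256), below the castors at (353,226) and below the bar handles at (177,292). The feet's block at (497,240) and both blue blocks are to be left alone. Next I get the side measurement of the knobs cap and the tool-frame offset.

```bash
cat >> h.py <<'E'
def off(target):
    from bench import get_obs
    o=get_obs(); q=o["eef_rot"]; M=R.from_quat([q[1],q[2],q[3],q[0]]).as_matrix()
    print("pos",o["eef_pos"].round(4),"t",o["time_s"],"delta tool cm",(M.T@(np.array(target)-o["eef_pos"])*100).round(2),"F",o["wrist_force"].round(2),"axis",M[:,2].round(4),"open",round(o["opening"],3))
E
python3 - <<'E'
from h import *; from bench import *
cs=camera("side");ct=camera("top")
def loose(c):
    h=cv2.cvtColor(c["color"],cv2.COLOR_RGB2HSV)
    m=cv2.inRange(h,(23,120,90),(35,255,255)); n,l,s,ce=cv2.connectedComponentsWithStats(m)
    return [(tuple(ce[i].round(1)),s[i,4]) for i in range(1,n) if s[i,4]>20]
ys=loose(cs); print([(float(a[0]),float(a[1]),int(b)) for a,b in ys])
for t,_ in loose(ct):
    b=min([tri(ct,t,cs,s)+(s,) for s,_ in ys],key=lambda r:r[1]+abs(r[0][2]-.04)); print(np.array(t),np.array(b[2]),b[0].round(4),round(b[1],4))
off([.52,-.297,.12])
E
```

```text
[(300.5, 143.3, 53), (271.7, 174.6, 72), (243.6, 204.4, 100), (233.4, 264.2, 143), (288.1, 282.2, 156), (165.4, 293.6, 177)]
[125.3 169.7] [165.4 293.6] [0.5918 0.4312 0.0337] 0.0014
[253.8 177.6] [243.6 204.4] [0.563  0.0865 0.0336] 0.0023
[316.3 183.9] [271.7 174.6] [ 0.5425 -0.0788  0.0354] 0.0026
[400.5 190.9] [300.5 143.3] [ 0.5198 -0.3001  0.0333] 0.0026
[176.7 206.6] [233.4 264.2] [0.4896 0.2928 0.0342] 0.002
[180. 260.] [288.1 282.2] [0.3485 0.2845 0.0335] 0.0022
pos [ 0.1786 -0.5464  0.231 ] t 0.3 delta tool cm [ 40.2  -13.1   11.11] F [-0.24  0.54 -0.8 ] axis [-1.e-04  6.e-04 -1.e+00] open 1.003
```

```bash
python3 -m inch '[{"delta_pos":[4,-1.3,0],"rotation":[0,0,0]},{"delta_pos":[4,-1.3,0],"rotation":[0,0,0]},{"delta_pos":[4,-1.3,0],"rotation":[0,0,0]},{"delta_pos":[4,-1.3,0],"rotation":[0,0,0]},{"delta_pos":[4,-1.3,0],"rotation":[0,0,0]},{"delta_pos":[4,-1.3,0],"rotation":[0,0,0]},{"delta_pos":[4,-1.3,0],"rotation":[0,0,0]},{"delta_pos":[4,-1.3,0],"rotation":[0,0,0]},{"delta_pos":[4,-1.3,0],"rotation":[0,0,0]},{"delta_pos":[4,-1.3,0],"rotation":[0,0,0]}]' 0; python3 -m inch '[{"delta_pos":[0,0,3],"rotation":[0,0,0]},{"delta_pos":[0,0,3],"rotation":[0,0,0]},{"delta_pos":[0,0,3],"rotation":[0,0,0]},{"delta_pos":[0,0,2],"rotation":[0,0,0]},{"delta_pos":[0,0,0],"rotation":[0,0,0]},{"delta_pos":[0,0,0],"rotation":[0,0,0]},{"delta_pos":[0,0,0],"rotation":[0,0,0]}]'; python3 -c "
from h import *
off([.52,-.297,.07])"
```

```text
time_s: 1.3
eef_pos: [0.5197, -0.2975, 0.2314]
eef_rot: [0.0, 0.988, 0.157, 0.0]
wrist_force: [-0.4, -0.2, 0.1]
opening: -0.005
time_s: 2.0
eef_pos: [0.5193, -0.2996, 0.123]
eef_rot: [0.001, 0.988, 0.157, 0.001]
wrist_force: [-0.2, -0.6, 0.9]
opening: 0.002
pos [ 0.5193 -0.2996  0.123 ] t 2.0 delta tool cm [ 0.14 -0.24  5.3 ] F [-0.16 -0.56  0.94] axis [ 0.0021 -0.0019 -1.    ] open 0.002
```

```bash
python3 -m inch '[{"delta_pos":[0,0,2],"rotation":[0,0,0]},{"delta_pos":[0,0,2],"rotation":[0,0,0]},{"delta_pos":[0,0,2],"rotation":[0,0,0]},{"delta_pos":[0,0,0],"rotation":[0,0,0]},{"delta_pos":[0,0,0],"rotation":[0,0,0]}]'; python3 - <<'E'
from h import *; from bench import *
for i in range(4): off([.52,-.298,.028]); cs=camera("side")
ct=camera("top")
a=cv2.resize(cs["color"][90:190,240:370],(520,400),interpolation=3); b=cv2.resize(ct["color"][120:220,350:420],(280,400),interpolation=3)
cv2.imwrite("pics/a1.png",np.hstack([a,b])[:,:,::-1])
E
```

```text
time_s: 2.5
eef_pos: [0.519, -0.2993, 0.0626]
eef_rot: [0.001, 0.988, 0.157, 0.0]
wrist_force: [0.2, -0.6, -0.8]
opening: -0.001
pos [ 0.519  -0.2993  0.0626] t 2.5 delta tool cm [ 0.13 -0.1   3.46] F [ 0.17 -0.61 -0.83] axis [ 1.1e-03 -9.0e-04 -1.0e+00] open -0.001
pos [ 0.5194 -0.2996  0.0632] t 2.55 delta tool cm [ 0.1  -0.15  3.52] F [-0.16  0.26  0.02] axis [ 0.0021 -0.0018 -1.    ] open -0.0
pos [ 0.5196 -0.2998  0.0633] t 2.6 delta tool cm [ 0.09 -0.17  3.53] F [0.88 0.1  0.91] axis [ 0.0025 -0.0022 -1.    ] open 0.005
pos [ 0.5195 -0.2997  0.0632] t 2.65 delta tool cm [ 0.09 -0.16  3.52] F [-0.1  -0.42 -0.09] axis [ 0.0024 -0.0021 -1.    ] open -0.0
```

View pics/a1.png

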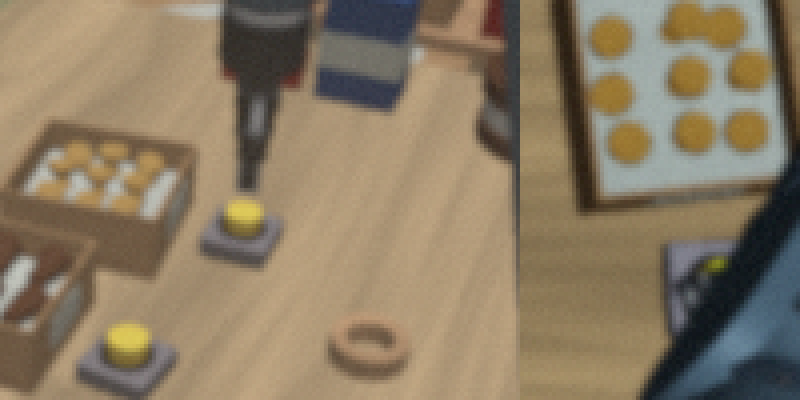

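The side crop shows the shut fingertips (245,185) right over the centre of the knobs cap (243,210). I press slowly.

```bash
python3 -m inch '[{"delta_pos":[0,0,1],"rotation":[0,0,0]},{"delta_pos":[0,0,0.6],"rotation":[0,0,0]},{"delta_pos":[0,0,0.5],"rotation":[0,0,0]},{"delta_pos":[0,0,0.4],"rotation":[0,0,0]},{"delta_pos":[0,0,0],"rotation":[0,0,0]}]';  python3 -m inch '[{"delta_pos":[0,0,0.3],"rotation":[0,0,0]},{"delta_pos":[0,0,0.3],"rotation":[0,0,0]},{"delta_pos":[0,0,0],"rotation":[0,0,0]},{"delta_pos":[0,0,0],"rotation":[0,0,0]}]'
```

```text
time_s: 3.25
eef_pos: [0.5181, -0.2985, 0.0356]
eef_rot: [-0.0, 0.988, 0.157, -0.0]
wrist_force: [-0.6, 1.2, 1.9]
opening: -0.001
time_s: 3.65
eef_pos: [0.5186, -0.2988, 0.0304]
eef_rot: [0.0, 0.988, 0.157, 0.0]
wrist_force: [-0.5, 0.3, 2.5]
opening: 0.001
```

```bash
python3 -m inch '[{"delta_pos":[0,0,0.2],"rotation":[0,0,0]},{"delta_pos":[0,0,0],"rotation":[0,0,0]},{"delta_pos":[0,0,0],"rotation":[0,0,0]},{"delta_pos":[0,0,0],"rotation":[0,0,0]}]'; python3 - <<'E'
from h import *; from bench import *
for i in range(6): off([.52,-.298,.028]); camera("side")
E
```

```text
time_s: 4.05
eef_pos: [0.5186, -0.2989, 0.0285]
eef_rot: [0.0, 0.988, 0.157, 0.0]
wrist_force: [-0.6, 1.0, 4.9]
opening: -0.002
pos [ 0.5186 -0.2989  0.0285] t 4.05 delta tool cm [ 0.16 -0.04  0.05] F [-0.63  1.    4.95] axis [ 4.e-04 -3.e-04 -1.e+00] open -0.002
pos [ 0.5186 -0.2989  0.0285] t 4.1 delta tool cm [ 0.16 -0.04  0.05] F [-0.33  1.31  3.63] axis [ 3.e-04 -3.e-04 -1.e+00] open -0.004
pos [ 0.5186 -0.2989  0.0285] t 4.15 delta tool cm [ 0.16 -0.04  0.05] F [0.01 1.25 4.83] axis [ 4.e-04 -3.e-04 -1.e+00] open 0.002
pos [ 0.5186 -0.2989  0.0285] t 4.2 delta tool cm [ 0.16 -0.04  0.05] F [0.46 1.21 3.93] axis [ 4.e-04 -3.e-04 -1.e+00] open 0.001
pos [ 0.5186 -0.2989  0.0284] t 4.25 delta tool cm [ 0.16 -0.04  0.04] F [-0.65  0.39  3.29] axis [ 3.e-04 -2.e-04 -1.e+00] open 0.0
pos [ 0.5186 -0.2989  0.0284] t 4.3 delta tool cm [ 0.16 -0.04  0.04] F [0.13 0.44 4.22] axis [ 4.e-04 -3.e-04 -1.e+00] open -0.001
```

The mean force is about 4.1 N at z = 28.5 mm, which matches a stem at the bottom with about 1 mm more give in the cap. I lift and look.

```bash
python3 -m inch '[{"delta_pos":[0,0,-0.5],"rotation":[0,0,0]},{"delta_pos":[0,0,-1],"rotation":[0,0,0]},{"delta_pos":[0,0,-2],"rotation":[0,0,0]},{"delta_pos":[0,0,-4],"rotation":[0,0,0]},{"delta_pos":[0,0,-4],"rotation":[0,0,0]},{"delta_pos":[0,0,0],"rotation":[0,0,0]},{"delta_pos":[0,0,0],"rotation":[0,0,0]}]'; python3 - <<'E'
from h import *; from bench import *
off([.563,.086,.14]); cs=camera("side")
cv2.imwrite("pics/a2.png",cv2.resize(cs["color"][90:230,210:370],(640,560),interpolation=3)[:,:,::-1])
E
```

```text
time_s: 5.05
eef_pos: [0.5189, -0.2992, 0.1449]
eef_rot: [0.001, 0.988, 0.157, 0.001]
wrist_force: [0.0, 0.7, -0.7]
opening: -0.003
pos [ 0.5189 -0.2992  0.1449] t 5.05 delta tool cm [ 16.15 -35.25   0.43] F [ 0.04  0.69 -0.69] axis [ 0.002  -0.0019 -1.    ] open -0.003
```

View pics/a2.png

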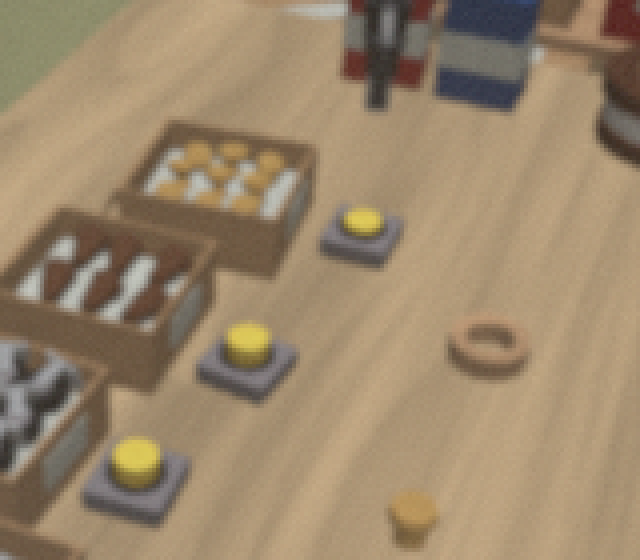

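The knobs cap at crop (363,222) is clearly low, the feet and castors caps at (248,345) and (136,462) are still up, and the blocks are in place. Next is castors, with a shift of +16.1, -35.2.

```bash
python3 -m inch '[{"delta_pos":[1.6,-3.5,0],"rotation":[0,0,0]},{"delta_pos":[1.6,-3.5,0],"rotation":[0,0,0]},{"delta_pos":[1.6,-3.5,0],"rotation":[0,0,0]},{"delta_pos":[1.6,-3.5,0],"rotation":[0,0,0]},{"delta_pos":[1.6,-3.5,0],"rotation":[0,0,0]},{"delta_pos":[1.6,-3.5,0],"rotation":[0,0,0]},{"delta_pos":[1.6,-3.5,0],"rotation":[0,0,0]},{"delta_pos":[1.6,-3.5,0],"rotation":[0,0,0]},{"delta_pos":[1.6,-3.5,0],"rotation":[0,0,0]},{"delta_pos":[1.7,-3.7,0],"rotation":[0,0,0]}]'; python3 -m inch '[{"delta_pos":[0,0,2],"rotation":[0,0,0]},{"delta_pos":[0,0,2],"rotation":[0,0,0]},{"delta_pos":[0,0,2],"rotation":[0,0,0]},{"delta_pos":[0,0,2],"rotation":[0,0,0]},{"delta_pos":[0,0,0],"rotation":[0,0,0]},{"delta_pos":[0,0,0],"rotation":[0,0,0]},{"delta_pos":[0,0,0],"rotation":[0,0,0]}]'; python3 - <<'E'
from h import *; from bench import *
off([.563,.086,.028]); cs=camera("side"); 
cv2.imwrite("pics/a3.png",cv2.resize(cs["color"][130:260,180:340],(640,520),interpolation=3)[:,:,::-1])
E
```

```text
time_s: 6.1
eef_pos: [0.5607, 0.0873, 0.1413]
eef_rot: [-0.0, 0.988, 0.157, -0.002]
wrist_force: [1.2, 0.1, 0.3]
opening: 0.002
time_s: 6.8
eef_pos: [0.5625, 0.0857, 0.0638]
eef_rot: [0.0, 0.988, 0.157, 0.0]
wrist_force: [-0.1, 0.4, -0.3]
opening: 0.002
pos [0.5625 0.0857 0.0638] t 6.8 delta tool cm [ 0.05 -0.01  3.58] F [-0.07  0.41 -0.28] axis [ 5.e-04 -0.e+00 -1.e+00] open 0.002
```

View pics/a3.png

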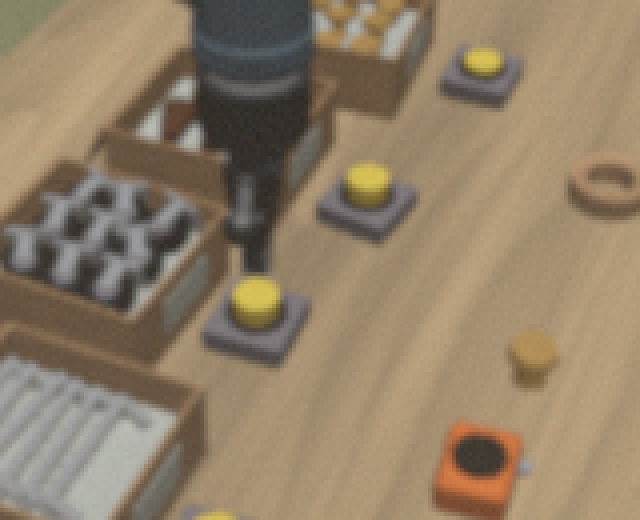

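The fingertips at crop (257,270) are over the castors cap at (257,300). I press by 3.55 cm.

```bash
python3 -m inch '[{"delta_pos":[0,0,1],"rotation":[0,0,0]},{"delta_pos":[0,0,0.6],"rotation":[0,0,0]},{"delta_pos":[0,0,0.5],"rotation":[0,0,0]},{"delta_pos":[0,0,0.4],"rotation":[0,0,0]},{"delta_pos":[0,0,0.3],"rotation":[0,0,0]},{"delta_pos":[0,0,0.3],"rotation":[0,0,0]},{"delta_pos":[0,0,0.2],"rotation":[0,0,0]},{"delta_pos":[0,0,0.2],"rotation":[0,0,0]},{"delta_pos":[0,0,0],"rotation":[0,0,0]},{"delta_pos":[0,0,0],"rotation":[0,0,0]}]'; python3 - <<'E'
from h import *; from bench import *
for i in range(5): off([.563,.086,.028]); camera("side")
E
```

```text
time_s: 7.85
eef_pos: [0.562, 0.0858, 0.0284]
eef_rot: [-0.0, 0.988, 0.157, -0.0]
wrist_force: [-2.7, 0.1, 3.8]
opening: 0.001
pos [0.562  0.0858 0.0284] t 7.85 delta tool cm [0.1  0.02 0.04] F [-2.74  0.11  3.78] axis [-3.e-04 -0.e+00 -1.e+00] open 0.001
pos [0.5621 0.0859 0.0284] t 7.9 delta tool cm [0.09 0.02 0.04] F [-3.48 -0.59  3.64] axis [-2.e-04  0.e+00 -1.e+00] open 0.0
pos [0.5621 0.0858 0.0284] t 7.95 delta tool cm [0.09 0.01 0.04] F [-2.62  0.41  4.  ] axis [-2.e-04  0.e+00 -1.e+00] open 0.001
pos [0.5621 0.0858 0.0284] t 8.0 delta tool cm [0.09 0.01 0.04] F [-2.97  0.06  3.82] axis [-2.e-04 -0.e+00 -1.e+00] open 0.002
pos [0.5621 0.0858 0.0284] t 8.05 delta tool cm [0.09 0.01 0.04] F [-3.52 -0.41  4.73] axis [-2.e-04  0.e+00 -1.e+00] open 0.001
```

```bash
python3 -m inch '[{"delta_pos":[0,0,-0.5],"rotation":[0,0,0]},{"delta_pos":[0,0,-1],"rotation":[0,0,0]},{"delta_pos":[0,0,-2],"rotation":[0,0,0]},{"delta_pos":[0,0,-4],"rotation":[0,0,0]},{"delta_pos":[0,0,-4],"rotation":[0,0,0]},{"delta_pos":[0,0,0],"rotation":[0,0,0]},{"delta_pos":[0,0,0],"rotation":[0,0,0]}]'; python3 - <<'E'
from h import *; from bench import *
off([.490,.2925,.14]); cs=camera("side")
cv2.imwrite("pics/a4.png",cv2.resize(cs["color"][130:290,160:340],(630,560),interpolation=3)[:,:,::-1])
E
```

```text
time_s: 8.8
eef_pos: [0.5634, 0.0858, 0.1453]
eef_rot: [0.0, 0.988, 0.157, 0.002]
wrist_force: [0.3, 0.1, -0.8]
opening: 0.001
pos [0.5634 0.0858 0.1453] t 8.8 delta tool cm [ -0.56 -21.93   0.49] F [ 0.3   0.1  -0.81] axis [ 4.1e-03 -2.0e-04 -1.0e+00] open 0.001
```

View pics/a4.png

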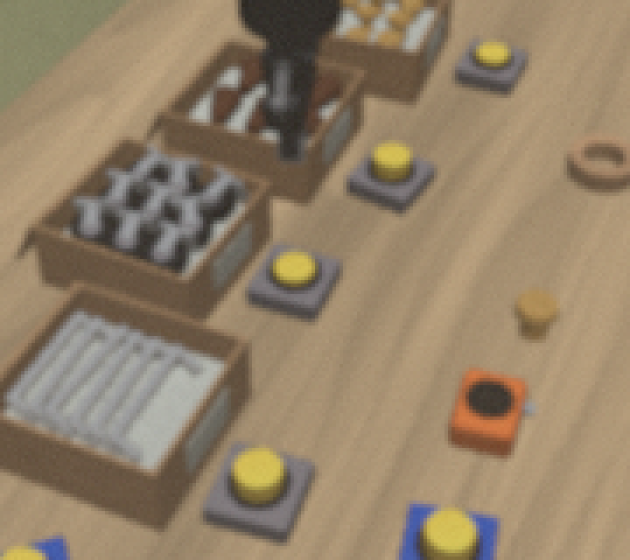

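The castors cap at (295,268) is now low and its block is in place. The handles cap at (258,475) is still up, so I go there next.

```bash
python3 -m inch '[{"delta_pos":[-0.1,-3.1,0],"rotation":[0,0,0]},{"delta_pos":[-0.1,-3.1,0],"rotation":[0,0,0]},{"delta_pos":[-0.1,-3.1,0],"rotation":[0,0,0]},{"delta_pos":[-0.1,-3.1,0],"rotation":[0,0,0]},{"delta_pos":[-0.1,-3.2,0],"rotation":[0,0,0]},{"delta_pos":[0,-3.2,0],"rotation":[0,0,0]},{"delta_pos":[0,-3.1,0],"rotation":[0,0,0]}]'; python3 -m inch '[{"delta_pos":[0,0,2],"rotation":[0,0,0]},{"delta_pos":[0,0,2],"rotation":[0,0,0]},{"delta_pos":[0,0,2],"rotation":[0,0,0]},{"delta_pos":[0,0,2],"rotation":[0,0,0]},{"delta_pos":[0,0,0],"rotation":[0,0,0]},{"delta_pos":[0,0,0],"rotation":[0,0,0]},{"delta_pos":[0,0,0],"rotation":[0,0,0]}]'; python3 - <<'E'
from h import *; from bench import *
off([.490,.2925,.028]); cs=camera("side"); 
cv2.imwrite("pics/a5.png",cv2.resize(cs["color"][180:310,160:320],(640,520),interpolation=3)[:,:,::-1])
E
```

```text
time_s: 9.55
eef_pos: [0.4877, 0.2933, 0.1414]
eef_rot: [0.0, 0.988, 0.157, -0.002]
wrist_force: [1.3, 0.1, 0.6]
opening: 0.0
time_s: 10.25
eef_pos: [0.4899, 0.2926, 0.0639]
eef_rot: [-0.0, 0.988, 0.157, 0.0]
wrist_force: [0.7, 0.9, 0.3]
opening: 0.003
pos [0.4899 0.2926 0.0639] t 10.25 delta tool cm [0.01 0.01 3.59] F [0.68 0.94 0.33] axis [ 8.e-04  3.e-04 -1.e+00] open 0.003
```

View pics/a5.png

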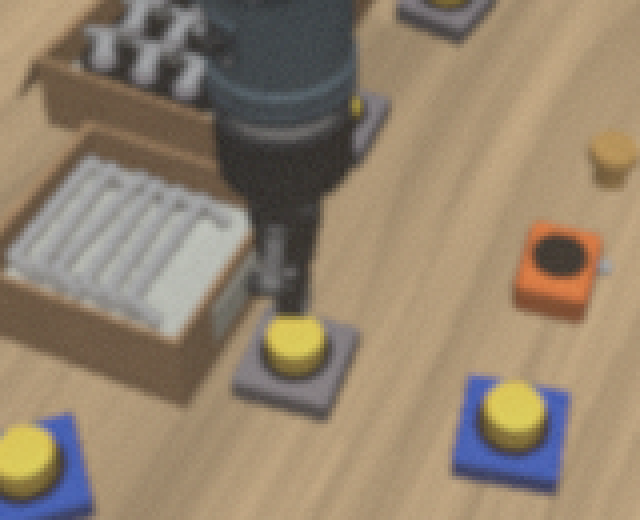

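The fingertips at (292,310) are centred over the grey handles cap at (295,345), so I press.

```bash
python3 -m inch '[{"delta_pos":[0,0,1],"rotation":[0,0,0]},{"delta_pos":[0,0,0.6],"rotation":[0,0,0]},{"delta_pos":[0,0,0.5],"rotation":[0,0,0]},{"delta_pos":[0,0,0.4],"rotation":[0,0,0]},{"delta_pos":[0,0,0.3],"rotation":[0,0,0]},{"delta_pos":[0,0,0.3],"rotation":[0,0,0]},{"delta_pos":[0,0,0.2],"rotation":[0,0,0]},{"delta_pos":[0,0,0.2],"rotation":[0,0,0]},{"delta_pos":[0,0,0],"rotation":[0,0,0]},{"delta_pos":[0,0,0],"rotation":[0,0,0]}]'; python3 - <<'E'
from h import *; from bench import *
for i in range(5): off([.490,.2925,.028]); camera("side")
E
```

```text
time_s: 11.3
eef_pos: [0.4893, 0.2924, 0.0284]
eef_rot: [0.0, 0.988, 0.157, -0.0]
wrist_force: [-2.0, -1.7, 4.4]
opening: 0.0
pos [0.4893 0.2924 0.0284] t 11.3 delta tool cm [0.07 0.02 0.04] F [-1.96 -1.65  4.43] axis [-3.e-04 -1.e-04 -1.e+00] open 0.0
pos [0.4893 0.2924 0.0284] t 11.35 delta tool cm [0.07 0.01 0.04] F [-3.04 -0.49  4.27] axis [-2.e-04 -1.e-04 -1.e+00] open -0.002
pos [0.4893 0.2924 0.0284] t 11.4 delta tool cm [0.07 0.01 0.04] F [-2.62 -0.96  3.94] axis [-2.e-04 -1.e-04 -1.e+00] open -0.002
pos [0.4893 0.2924 0.0284] t 11.45 delta tool cm [0.07 0.01 0.04] F [-2.81 -1.6   4.71] axis [-1.e-04 -0.e+00 -1.e+00] open -0.0
pos [0.4893 0.2924 0.0284] t 11.5 delta tool cm [0.07 0.01 0.04] F [-2.64 -0.64  4.56] axis [-1.e-04 -1.e-04 -1.e+00] open 0.003
```

```bash
python3 -m inch '[{"delta_pos":[0,0,-0.5],"rotation":[0,0,0]},{"delta_pos":[0,0,-1],"rotation":[0,0,0]},{"delta_pos":[0,0,-2],"rotation":[0,0,0]},{"delta_pos":[0,0,-4],"rotation":[0,0,0]},{"delta_pos":[0,0,-4],"rotation":[0,0,0]},{"delta_pos":[0,0,-4],"rotation":[0,0,0]},{"delta_pos":[0,0,-4],"rotation":[0,0,0]},{"delta_pos":[0,0,0],"rotation":[0,0,0]},{"delta_pos":[0,0,0],"rotation":[0,0,0]},{"delta_pos":[0,0,0],"rotation":[0,0,0]}]'; python3 - <<'E'
from h import *; from bench import *
off([.490,.2925,.14]); cs=camera("side"); ct=camera("top")
def loose(c):
    h=cv2.cvtColor(c["color"],cv2.COLOR_RGB2HSV)
    m=cv2.inRange(h,(23,120,90),(35,255,255)); n,l,s,ce=cv2.connectedComponentsWithStats(m)
    return [(tuple(ce[i].round(1)),s[i,4],s[i,3]) for i in range(1,n) if s[i,4]>15]
for n,c in (("side",cs),("top",ct)): print(n,[(float(a[0]),float(a[1]),int(b),int(h)) for a,b,h in loose(c)])
for s,_,_ in loose(cs): print(np.array(s), "z=.032:",plane(cs,*s,.032).round(3),"z=.036",plane(cs,*s,.036).round(3))
cv2.imwrite("pics/a6.png",np.hstack([cv2.resize(cs["color"][120:310,140:340],(400,380),interpolation=3),cv2.resize(ct["color"][80:280,100:310],(399,380),interpolation=3)])[:,:,::-1])
E
```

```text
time_s: 12.55
eef_pos: [0.4887, 0.2922, 0.2223]
eef_rot: [0.0, 0.988, 0.157, -0.001]
wrist_force: [-0.6, 0.2, -0.3]
opening: 0.002
pos [0.4887 0.2922 0.2223] t 12.55 delta tool cm [0.14 0.01 8.23] F [-0.6   0.17 -0.34] axis [-1.4e-03 -5.0e-04 -1.0e+00] open 0.002
side [(300.2, 145.1, 50, 7), (271.6, 175.0, 80, 10), (243.5, 206.4, 91, 10), (233.5, 266.5, 146, 12), (288.1, 282.3, 158, 16), (165.3, 293.8, 178, 17)]
top [(253.8, 177.8, 154, 15), (316.2, 183.9, 163, 15), (399.7, 191.2, 166, 15), (177.3, 206.7, 161, 14), (182.8, 259.0, 72, 13)]
[300.2 145.1] z=.032: [ 0.516 -0.291  0.032] z=.036 [ 0.515 -0.285  0.036]
[271.6 175. ] z=.032: [ 0.542 -0.081  0.032] z=.036 [ 0.54  -0.076  0.036]
[243.5 206.4] z=.032: [0.559 0.093 0.032] z=.036 [0.557 0.096 0.036]
[233.5 266.5] z=.032: [0.486 0.297 0.032] z=.036 [0.485 0.3   0.036]
[288.1 282.3] z=.032: [0.348 0.283 0.032] z=.036 [0.347 0.286 0.036]
[165.3 293.8] z=.032: [0.592 0.431 0.032] z=.036 [0.59  0.433 0.036]
```

View pics/a6.png

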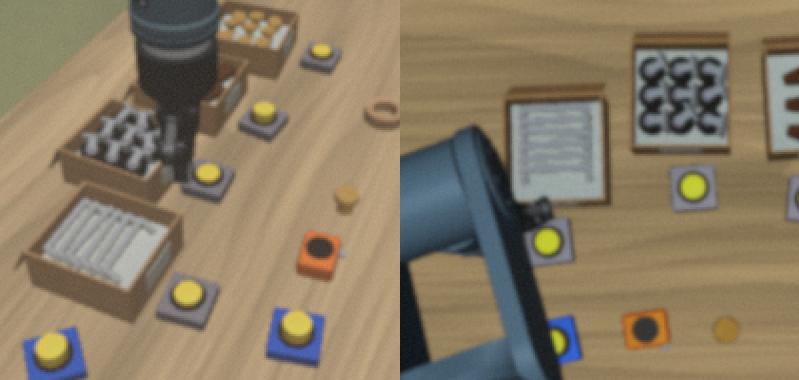

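The caps of knobs, castors and handles have all dropped about 2 px in the side view, roughly what 10 mm of travel should give. The feet cap moved 0.4 px. Blocks and bystanders stand where they were.

```bash
python3 -c "
from bench import *
print(hand_in())"
```

```text
the job is handed in; nothing more can be done
None
```

I pressed the knobs, castors and handles buttons in that order with shut fingertips, then raised the tool to z = 0.22 m and handed in at about 12.6 s. No verdict was reported.

- **Presses:** each one ended at z ≈ 28.4 mm with a steady upward force of about 4 to 4.5 N. That fits a stem at its bottom stop plus about 1 mm of give in the cap.
- **Last pictures:** the three pressed caps sit about 2 px lower in the side view, and the feet cap is unchanged within 0.4 px. The blocks stood in place to within about 1 px. The tape measure and spare knob looked unmoved in the last pictures, and the roll, partly out of the last crop, where it was still visible. I judged these by eye, not by measuring them.
- **Disagreements:** triangulated cap heights before pressing came out at 33–39 mm instead of 42 mm, because the side-view mask includes the cap's side wall. I also saw about 3 N of sideways force during the castors and handles presses, probably friction on the rubber; neither block appeared to shift.

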